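Open the press-and-turn reagent jar

ROBOT

A 6-joint arm with a two-finger parallel gripper is mounted at the origin on the work surface. World frame = base frame: x ahead of the robot, y to its left, z up, the work surface at z = 0. Lengths are in mm, angles in degrees, forces in N, time in s.
With the tool pointing down it reaches from about 350 to 850 mm from the base axis. Payload 8.1 kg.
Tool frame: the origin (TCP) lies between the finger pads; the fingertips stand 22 mm ahead of it and the grasp point (between the pads) lies 3 mm ahead of it; z points along the fingers, y is the direction in which the jaws open and shut (so a half turn about z gives the same grasp; the last joint's range is limited). The gripper opens to 85 mm and grips with 20 to 120 N. Pads are 22 mm wide; open, the fingers measure 114 mm over their backs; the gripper's body (76 mm by 85 mm) begins 54 mm behind the grasp point. The pads swing forward as they close: fully open they stand 13 mm farther back than shut.
Start: joints at [71.54, 7.471, 85.268, -0, 87.261, -4.893], TCP at [140.733, 583.266, 253.292] pointing down, gripper open.
Joint ranges: [-169.43, 169.43], [-51.17, 129.36], [1.28, 143.12], [-76.62, 256.62], [0, 156.53], [-152.29, 152.29]. Speed limits (degrees/s): [136.94, 136.94, 159.86, 180, 180, 180].

INTERFACE

Orientations are given as [roll, pitch, yaw] about the fixed x, y, z axes, in that order (R = Rz(yaw) Ry(pitch) Rx(roll)).
In Python, from bench import r gives the robot as it stands.
- The arm moves only by the tool drive_tool, never from a script. Its argument "moves" is a list of rows, each a list of 2 entries, a list of its own where there are three numbers: the shift along the world's x, y, z in mm, then the turn about the world's z in degrees. A call has exactly 8 rows; each row is the pose to reach, as a shift and turn from the pose commanded when the call began; what a row does not reach only later rows make up. A row lasts 1/12 s, in which the tool goes at most 41.7 mm and 7.16 degrees, less where a joint would pass 70% of its speed; a pose out of reach is approached as far as the arm can. A call with a gripper value outside its range is refused whole. "fingers" is the finger opening in mm, from 0 to 85.4, set as the call begins (left out, the last holds). The fingers move at their own pace and stop on an object; "squeeze" is the grip in N (left out, the last holds). Time passes only in rows, so rows that repeat a pose let the fingers close, or fill a call up. It gives the time, the measured TCP pose, the force and the opening at its end, in the units of the state.
- r.sense(): the state, without advancing time (a new reading comes with each control period).
- r.snapshot(name): name is "scene" or "top" or "wrist"; returns a dict with "pixels" (480x640x3 uint8, red, green, blue), "camera_matrix" (3x3 intrinsics, pixels), "xyz" and "orientation" of the camera in the world. Camera axes: x right, y down, z forward; pixel columns grow to the right and rows downward; lengths in mm; the calibration is good to about 2 mm. A picture is of the moment at which its call begins. There is no depth.
- r.hand_in(): hands the job in, once; it reports no verdict.
The state is a dict: "time": time; "joint_pos": joint angles; "qd": joint speeds; "joint_efforts": joint torques, N m; "tool_pos": TCP position; "tcp_rot": TCP orientation; "ft_force": force on the tool from outside, world axes, zero at the start; "wrist_torque": the same for the moment, N m; "finger_gap": finger opening in mm.
Only numpy, scipy, OpenCV 4.12 (cv2) and the standard library are available. Lean on these libraries where they do the work, as an engineer would, in place of code of your own. Each camera call takes 0.05 s, during which the arm holds its last target.

TASK

Open the reagent jar in the bench holder: push its red safety cap down against the spring, unscrew it anticlockwise while it is held down, and lift it off, never loading the cap or jar beyond 32 N, side load included. Then stand the cap upright, open side down, in the middle of the steel tray and let go; do not drop it, and leave the bottle, slide box and petri dish where they are.

Things in the scene. Friction and masses are not known exactly. Their poses are not given: they have to be found in the camera images.
- cap_grip (a point): Centre of the grip bar on the loose red safety cap (60 mm diameter, 57 mm high, about 80 g: skirt, flat disc 27 mm above the lower rim, and on it an upright bar 50 mm long, 16 wide, 30 high). This point is 15 mm below the bar's top, 15 above the disc, 42 above the cap's lower rim, on the cap's axis. x along the bar, y across its width, z up
- cap_rim (a point): Centre of the cap's lower rim, 42 mm below cap_grip, same axes. Three lugs inside the skirt lock the cap: not pushed down, it turns only about 5 degrees. Pushing meets a spring (about 4 N plus 1 N per mm). The release depth differs from jar to jar, 2 to 10.6 mm, and cannot be seen; 1.2 mm deeper is a hard stop (reached at 6 to 16 N, then 40 N more per mm)
- cap: The cap; origin as cap_rim. Held on the stop with 17 to 20 N it is free to turn; turned 60 degrees anticlockwise seen from above (45 to 80 will do, solid stop at about 89) it comes straight up, pushed by the spring. Let up too early, it catches under its hooks. Turned off-centre it rubs on the neck, and that adds to the load. Its rim must rise 10 mm to pass the hooks. 64 to 104 g
- jar_top (a point): Centre of the top of the black neck hooks, inside the cap, on the jar's axis, 95.5 mm above the work surface; z up. The locked cap's lower rim is 9.5 mm below this point, its bar's top 47.5 mm above it. A white spring-loaded seal disc in the neck (32 mm diameter) pushes the cap up and stays in the jar
- jar: Amber jar, 72 mm in diameter, clamped in a steel holder 110 mm square that is bolted to the bench: it cannot turn or move. Origin on the work surface below the jar's axis; with hooks and seal disc
- tray_mid (a point): Centre of the inner floor of the square steel tray, fixed to the bench: 140 mm by 140 mm outside, rim 12 mm high, walls 4 mm, floor 4 mm above the work surface; the cap's rim rests at this height
- dropper: Bystander: small amber bottle, 42 mm in diameter, 85 mm high, loose; origin at the centre of its underside
- slidebox: Bystander: blue and white slide box, 87 mm by 112 mm, 34 mm high, loose; origin at the centre of its underside
- petri: Bystander: closed petri dish, 90 mm in diameter, 21 mm high, loose; origin at the centre of its underside
- tray: The steel tray; origin on the work surface under its centre
Things that resemble listed ones, but are neither listed nor needed, are in the scene too. Of the things that look like the jar, the larger one is meant. Of the things shaped like the cap, the red one is meant.

How it is judged:
By the outcome, as a careful person would: the job done as asked, in the order asked, and still so for the second after the job is handed in, with the robot touching nothing.
It also fails if it takes over 64 s, if anything falls off the work surface, if the arm or the gripper's body presses on something with over 40 N, if the wrist force passes 120 N, or if a joint passes its speed limit or range.

## Working session

There is one attempt and no reset: what is moved stays moved. The work goes in short steps, Python scripts to look and compute and a tool call to move; the robot and the scene stay as the last step left them, time stands still between calls to the robot, and variables do not carry over. Pictures are saved under pics/ and viewed, and the job is handed in when it is done.

Besides the shell and the picture viewer there is one more tool, called after "Call:" as name([rows], argument=value, ...), one row to a line, values as JSON. drive_tool: Moves the arm, as the interface text tells. Its arguments: {"type":"object","properties":{"moves":{"type":"array","items":{"type":"array"}},"fingers":{"type":"number"},"squeeze":{"type":"number"}},"required":["moves"]}

```bash
ls; mkdir -p pics; python3 - <<'E'
from bench import r
import cv2,json
s=r.sense();print(s)
for n in("scene","top","wrist"):
    d=r.snapshot(n);cv2.imwrite(f"pics/{n}0.png",d["pixels"][:,:,::-1])
    print(n,d["camera_matrix"],d["xyz"],d["orientation"])
E
```

```text
pics
{'time': 0.0, 'joint_pos': array([ 7.15380676e+01,  7.51681130e+00,  8.53332493e+01,  1.64748660e-03,
        8.72602286e+01, -4.89179495e+00]), 'qd': array([-0.00018592, -0.0624066 , -0.02072341, -0.05601625, -0.0190505 ,
       -0.03893421]), 'joint_efforts': array([-8.50374704e-05, -5.69383764e+01, -5.00562358e+01,  1.34431484e-04,
        1.41524523e-02,  6.50321653e-06]), 'tool_pos': array([140.56821039, 582.75484995, 252.18858421]), 'tcp_rot': array([-1.79890253e+02, -1.10442767e-02,  1.66429772e+02]), 'ft_force': array([-0.05209634, -0.3693154 , -0.26630552]), 'wrist_torque': array([-0.00848763,  0.0003259 , -0.05469547]), 'finger_gap': 85.36935967738927}
scene [[530.20757494   0.         311.82072207]
 [  0.         530.20757494 233.31204724]
 [  0.           0.           1.        ]] [902.71828076 664.47748429 787.8411302 ] [-131.15983882   -1.0997936   151.55753315]
top [[596.86557475   0.         318.89610713]
 [  0.         596.86557475 243.54909065]
 [  0.           0.           1.        ]] [ 292.11563607    2.63263143 1340.89874265] [-168.35614021    0.20641159  -91.94624034]
wrist [[350.48461008   0.         320.87575888]
 [  0.         350.48461008 241.32333018]
 [  0.           0.           1.        ]] [ 59.89415906 603.92196256 371.9011095 ] [1.61191580e+02 1.28432375e-01 7.64560632e+01]
```

View pics/scene0.png

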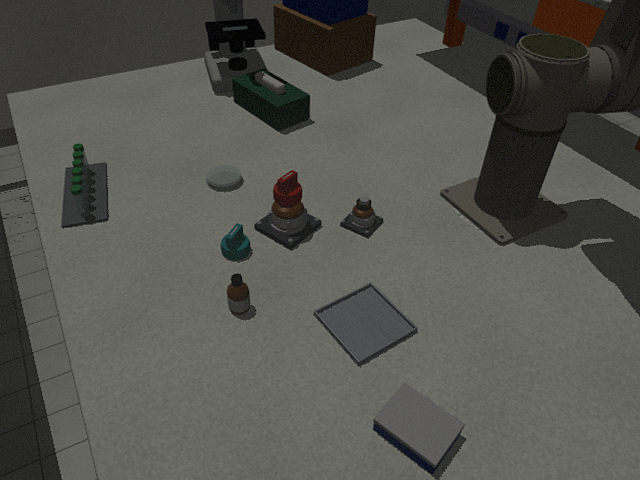

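View pics/top0.png

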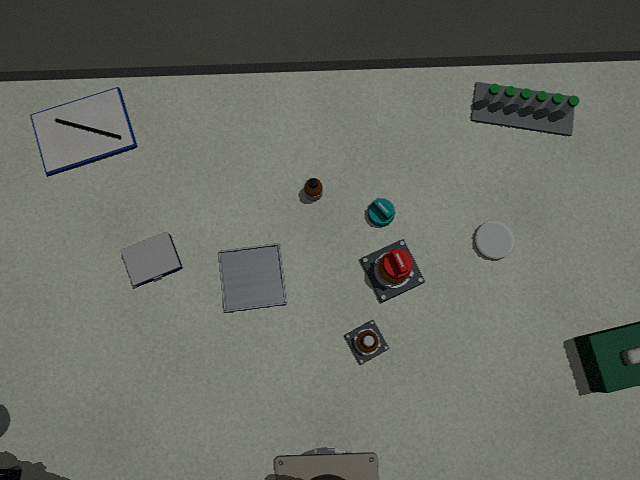

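View pics/wrist0.png

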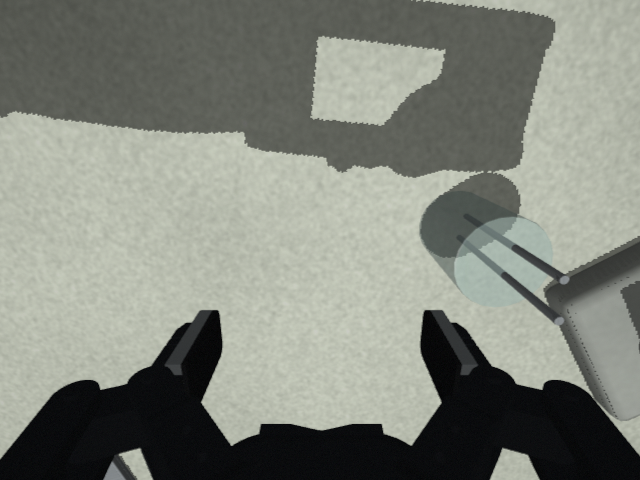

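The scene shows the red cap on its jar in the holder at (288,190), with the tray at (365,322). In the top view the cap is at (397,263) and the tray at (252,278). Next I'll take zoomed crops to measure from.

```bash
python3 - <<'E'
import cv2,numpy as np
a=cv2.imread("pics/top0.png");b=cv2.imread("pics/scene0.png")
A=cv2.resize(a[225:305,350:430],None,fx=5,fy=5,interpolation=cv2.INTER_CUBIC)
B=cv2.resize(b[160:250,245:335],None,fx=400/90,fy=400/90,interpolation=cv2.INTER_CUBIC)
cv2.imwrite("pics/crop1.png",np.clip(np.hstack([A,B])*1.5,0,255).astype(np.uint8))
for im in(a,b):
    h=cv2.cvtColor(im,cv2.COLOR_BGR2HSV)
    m=(((h[...,0]<8)|(h[...,0]>172))&(h[...,1]>150)&(h[...,2]>60)).astype(np.uint8)
    n,l,st,c=cv2.connectedComponentsWithStats(m)
    for i in range(1,n):
        if st[i,4]>60:print(st[i],c[i])
E
```

```text
[384 249  29  29 329] [402.37082067 261.03039514]
[382 257  13  20 118] [388.01694915 266.57627119]
[278 170  19  13  69] [286.66666667 176.31884058]
```

View pics/crop1.png

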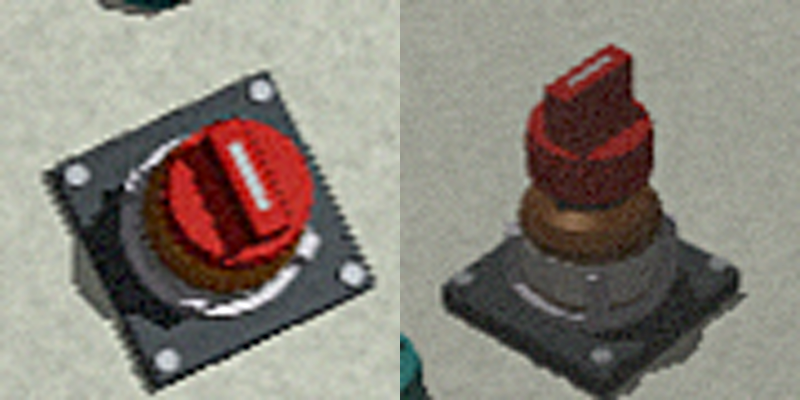

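```bash
cat > h.py <<'E'
import numpy as np,cv2
from scipy.spatial.transform import Rotation as R
C={"scene":(530.20757494,311.82072207,233.31204724,[902.71828076,664.47748429,787.8411302],[-131.15983882,-1.0997936,151.55753315]),
"top":(596.86557475,318.89610713,243.54909065,[292.11563607,2.63263143,1340.89874265],[-168.35614021,0.20641159,-91.94624034])}
def pt(n,u,v,z,cam=None):
    f,cx,cy,p,o=cam or C[n];p=np.array(p)
    d=R.from_euler('xyz',o,degrees=True).apply([(u-cx)/f,(v-cy)/f,1])
    return p+d*(z-p[2])/d[2]
def tri(n1,uv1,n2,uv2):
    A=[];b=[]
    for n,(u,v) in((n1,uv1),(n2,uv2)):
        f,cx,cy,p,o=C[n];d=R.from_euler('xyz',o,degrees=True).apply([(u-cx)/f,(v-cy)/f,1]);d/=np.linalg.norm(d)
        P=np.eye(3)-np.outer(d,d);A.append(P);b.append(P@p)
    return np.linalg.solve(sum(A),sum(b))
E
python3 - <<'E'
from h import *
np.set_printoptions(precision=1,suppress=True)
T=lambda x,y:((x+.5)/5+350-.5,(y+.5)/5+225-.5)
S=lambda x,y:((x+.5-400)*.225+245-.5,(y+.5)*.225+160-.5)
for p in((233,143),(265,207),(249,175)):print("top stripe",pt("top",*T(*p),143))
for p in((567,90),(613,58),(590,74)):print("scene stripe",pt("scene",*S(*p),143))
print("tri",tri("top",T(249,175),"scene",S(590,74)))
print("disc",pt("top",*T(240,190),113))
for p in((265,70),(375,285),(152,390),(45,172)):print("holder",pt("top",*T(*p),10))
# petri, etc
a=cv2.imread("pics/top0.png");c=np.clip(cv2.resize(a[235:320,210:295],None,fx=6,fy=6,interpolation=cv2.INTER_CUBIC)*1.4,0,255).astype(np.uint8)
b=cv2.imread("pics/scene0.png");d=cv2.resize(b[275:370,305:425],(644,510),interpolation=cv2.INTER_CUBIC)
cv2.imwrite("pics/tray.png",c)
for n,u,v,z in(("dropper",313,182,85),("teal",381,211,40),("petri",494,240,21),("box",152,259,34),("small",368,341,60)):print(n,pt("top",u,v,z))
E
```

```text
top stripe [ 513.4 -158.5  143. ]
top stripe [ 486.5 -169.9  143. ]
top stripe [ 499.9 -164.2  143. ]
scene stripe [ 514.8 -155.5  143. ]
scene stripe [ 483.7 -169.2  143. ]
scene stripe [ 499.4 -162.3  143. ]
tri [ 499.4 -163.8  142.3]
disc [ 498.9 -164.2  113. ]
holder [ 571.3 -193.    10. ]
holder [ 470.9 -236.2   10. ]
holder [ 427.3 -133.5   10. ]
holder [527.6 -90.5  10. ]
dropper [689.2   6.6  85. ]
teal [ 630.1 -144.    40. ]
petri [ 558.6 -397.3   21. ]
box [539.2 370.7  34. ]
small [341.7 -98.6  60. ]
```

View pics/tray.png

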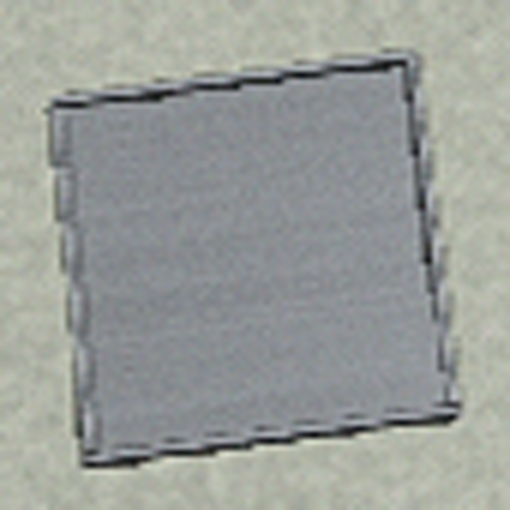

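```bash
python3 - <<'E'
from h import *
np.set_printoptions(precision=1,suppress=True)
T=lambda x,y:((x+.5)/6+210-.5,(y+.5)/6+235-.5)
P=[pt("top",*T(*p),12) for p in((50,101),(415,53),(461,414),(83,467))]
print(np.array(P),np.mean(P,0),[np.linalg.norm(P[i]-P[i-1]) for i in range(4)])
for p in((314,317),(370,285),(416,327),(361,362)):print(pt("scene",*p,12))
E
```

```text
[[555.7 227.7  12. ]
 [569.4  89.3  12. ]
 [432.   75.1  12. ]
 [417.2 215.4  12. ]] [493.6 151.9  12. ] [np.float64(139.04665696697228), np.float64(139.01117132572818), np.float64(138.16402461859948), np.float64(141.14684036224787)]
[577.3 103.6  12. ]
[438.  83.  12.]
[420.5 212.2  12. ]
[552.9 230.1  12. ]
```

Call:
drive_tool([
  [[10,-14,0],-3],
  [[30,-40,0],-9],
  [[52,-69,0],-15],
  [[74,-98,0],-21],
  [[96,-127,0],-27],
  [[118,-156,0],-33],
  [[140,-186,0],-40],
  [[164,-218,0],-47],
], fingers=85, squeeze=60)

```text
time: 0.82
tool_pos: [305.1, 363.9, 253.0]
tcp_rot: [-180.0, -0.0, 119.1]
ft_force: [0.5, -0.5, -0.2]
finger_gap: 84.7
```

Call:
drive_tool([
  [[24,-32,0],-7],
  [[48,-64,0],-14],
  [[72,-96,0],-20],
  [[94,-130,0],-26],
  [[108,-168,0],-32],
  [[118,-206,0],-38],
  [[126,-245,0],-44],
  [[134,-284,0],-50],
])

```text
time: 1.48
tool_pos: [438.7, 79.4, 253.1]
tcp_rot: [-180.0, 0.0, 69.1]
ft_force: [0.7, 0.6, -0.0]
finger_gap: 85.0
```

Call:
drive_tool([
  [[8,-39,0],-7],
  [[16,-78,0],-14],
  [[24,-117,0],-20],
  [[32,-156,0],-27],
  [[41,-194,-3],-34],
  [[50,-223,-6],-40],
  [[57,-238,-8],-45],
  [[60.6,-245,-10],-46],
])

```text
time: 2.15
tool_pos: [499.3, -166.2, 242.6]
tcp_rot: [-180.0, 0.0, 23.0]
ft_force: [1.3, 0.1, -0.2]
finger_gap: 85.2
```

```bash
python3 - <<'E'
from bench import r
import cv2
s=r.sense();print(s["tool_pos"],s["tcp_rot"],s["joint_pos"],s["ft_force"])
d=r.snapshot("wrist");cv2.imwrite("pics/w1.png",d["pixels"][:,:,::-1])
print(d["xyz"],d["orientation"])
E
```

```text
[ 499.33443478 -166.19773505  242.60550288] [-1.79988876e+02  4.30345505e-02  2.30232748e+01] [-2.39768815e+01 -3.66053294e+00  9.77639374e+01 -2.39470025e-02
  8.59340812e+01  4.30015537e+01] [ 1.27814354  0.11254546 -0.23246781]
[ 576.14991054 -132.25175187  362.10981059] [ 1.61083574e+02 -2.47164755e-03 -6.69527023e+01]
```

View pics/w1.png

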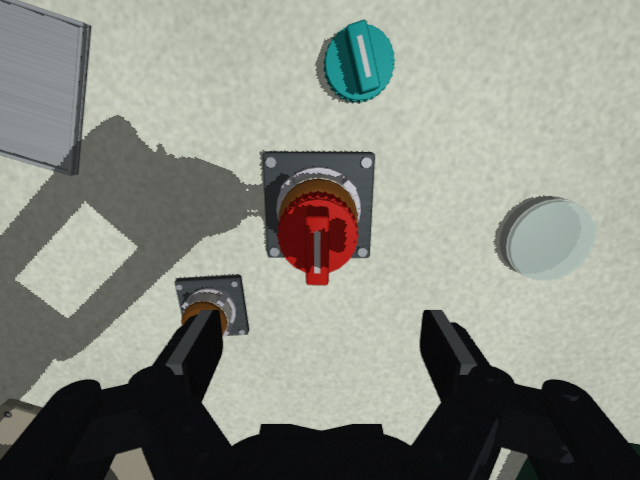

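```bash
cat >> h.py <<'E'
def stripe(d):
    """white stripe on red bar; returns ends in px"""
    im=d["pixels"].astype(int);hsv=cv2.cvtColor(d["pixels"],cv2.COLOR_RGB2HSV)
    red=(((hsv[...,0]<8)|(hsv[...,0]>172))&(hsv[...,1]>150)&(hsv[...,2]>50)).astype(np.uint8)
    n,l,st,c=cv2.connectedComponentsWithStats(red);i=1+np.argmax(st[1:,4])
    blob=(l==i).astype(np.uint8)
    cs,_=cv2.findContours(blob,cv2.RETR_EXTERNAL,cv2.CHAIN_APPROX_NONE)
    fill=cv2.drawContours(np.zeros_like(blob),cs,-1,1,-1)
    w=((fill==1)&(hsv[...,1]<90)&(hsv[...,2]>90)).astype(np.uint8)
    n,l,s2,c2=cv2.connectedComponentsWithStats(w);j=1+np.argmax(s2[1:,4])
    ys,xs=np.nonzero(l==j);return st[i],s2[j],cv2.minAreaRect(np.c_[xs,ys].astype(np.float32)),fill
def cam(d):
    K=d["camera_matrix"];return (K[0,0],K[0,2],K[1,2],d["xyz"],d["orientation"])
E
python3 - <<'E'
from bench import r
from h import *
np.set_printoptions(precision=2,suppress=True)
d=r.snapshot("wrist");s=r.sense();print(s["time"],s["tool_pos"],s["tcp_rot"],s["ft_force"])
a,b,rect,f=stripe(d);print(a,b,rect)
c=cam(d);print(pt(0,*rect[0],143,c))
bx=cv2.boxPoints(rect);print([pt(0,*p,143,c) for p in bx])
ys,xs=np.nonzero(f);
# bar far/near edge columns rows
print(ys.min(),ys.max(),xs.min(),xs.max())
for p in((317.5,284.5),):print("bar near top edge",pt(0,*p,143,c))
for p in((263,152),(375,153),(370,258),(265,255)):print(pt(0,*p,10,c))
E
```

```text
2.25 [ 499.1 -164.3  242.4] [-179.93    0.06   23.46] [-0.01  0.03 -0.23]
[ 277  191   82   94 5137] [314 266   7   8  42] ((317.0, 269.5), (7.0, 6.0), 90.0)
[ 487.63 -166.76  143.  ]
[array([ 489.19, -163.89,  143.  ]), array([ 490.79, -167.62,  143.  ]), array([ 486.05, -169.65,  143.  ]), array([ 484.44, -165.9 ,  143.  ])]
191 284 277 358
bar near top edge [ 477.43 -171.47  143.  ]
[527.63 -90.94  10.  ]
[ 569.91 -191.73   10.  ]
[ 468.74 -235.34   10.  ]
[ 427.29 -130.12   10.  ]
```

Call:
drive_tool([
  [[0,0,-8],0],
  [[0,0.2,-22],0],
  [[0.2,0.4,-38],0],
  [[0.2,0.4,-55],0],
  [[0.2,0.4,-70],0],
  [[0.2,0.4,-83],0],
  [[0.2,0.4,-91],0],
  [[0.2,0.4,-95],0],
], fingers=36, squeeze=20)

```text
time: 2.92
tool_pos: [498.8, -162.1, 146.8]
tcp_rot: [-179.9, 0.1, 23.6]
ft_force: [-0.1, -0.5, 0.3]
finger_gap: 36.1
```

Call:
drive_tool([
  [[0,0,-2],0],
  [[0,0,-4],0],
  [[0,0,-6],0],
  [[0,0,-8],0],
  [[0,0,-8.5],0],
  [[0,0,-8.5],0],
  [[0,0,-8.5],0],
  [[0,0,-8.5],0],
], fingers=24)

```text
time: 3.58
tool_pos: [499.6, -163.4, 140.0]
tcp_rot: [180.0, -0.0, 23.4]
ft_force: [0.1, 0.3, -0.0]
finger_gap: 24.3
```

```bash
python3 - <<'E'
from bench import r
import cv2
s=r.sense();print(s["time"],s["tool_pos"],s["tcp_rot"],s["ft_force"],s["wrist_torque"],s["finger_gap"])
d=r.snapshot("wrist");cv2.imwrite("pics/w2.png",d["pixels"][:,:,::-1])
print(d["xyz"],d["orientation"])
E
```

```text
3.5833 [ 499.63471511 -163.42425865  140.01617693] [ 1.79987322e+02 -1.15538813e-02  2.34279807e+01] [ 0.11975708  0.3014835  -0.03541578] [ 0.02341902 -0.00999353 -0.02936333] 24.32575884345121
[ 576.09882951 -128.95290916  259.59233091] [ 1.61139851e+02 -2.69311836e-02 -6.65487388e+01]
```

View pics/w2.png

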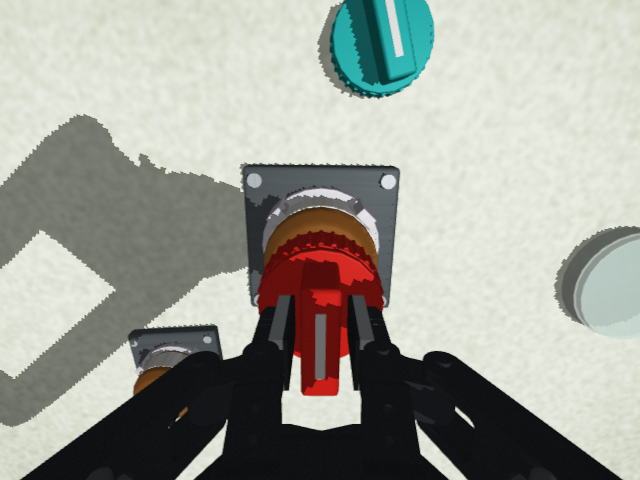

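Bar at u 301–340 between pads at about u 293 and u 350, so it is centred. The stripe runs v 314–380. Now I'll check the axis along the bar.

```bash
python3 - <<'E'
from h import *
np.set_printoptions(precision=2,suppress=True)
im=cv2.imread("pics/w2.png");
cv2.imwrite("pics/w2c.png",cv2.resize(im[250:410,240:400],None,fx=4,fy=4,interpolation=cv2.INTER_CUBIC))
c=(350.48461008,320.87575888,241.32333018,[576.09882951,-128.95290916,259.59233091],[161.139851,-.0269311836,-66.5487388])
u=np.array([np.cos(np.radians(23.4)),np.sin(np.radians(23.4))]);n=np.array([-u[1],u[0]])
t=np.array([499.63,-163.42])
for p in((320.5,313.5),(320.5,380.5),(320.5,395.5),(321,262)):
    q=pt(0,*p,143,c);print(q,"along,across from tcp",(q[:2]-t)@u,(q[:2]-t)@n)
E
```

```text
[ 513.07 -156.2   143.  ] along,across from tcp 15.199275351139887 1.2887458889350862
[ 484.65 -168.52  143.  ] along,across from tcp -15.774702600000237 1.2717688466687236
[ 477.69 -171.53  143.  ] along,across from tcp -23.361394534796315 1.2676105306189178
[ 532.41 -148.01  143.  ] along,across from tcp 36.201435553428325 1.120875282998539
```

View pics/w2c.png

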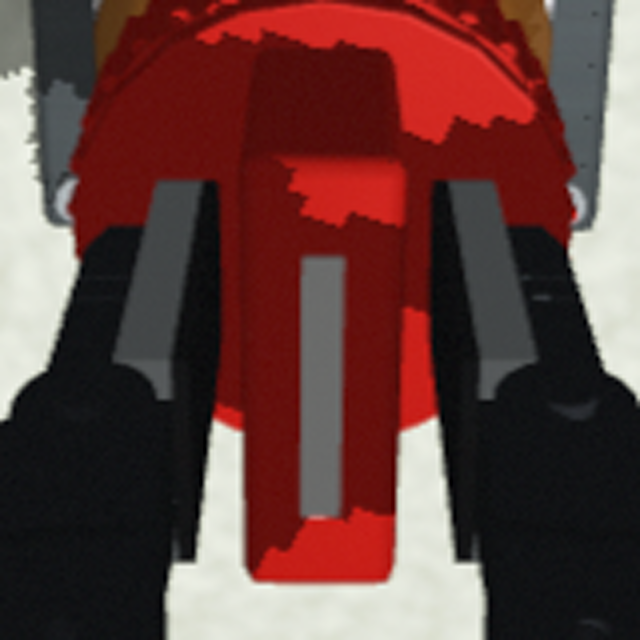

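Call:
drive_tool([
  [[0,0,-1],0],
  [[0,0,-1],0],
  [[0,0,-1],0],
  [[0,0,-1],0],
  [[0,0,-1],0],
  [[0,0,-1],0],
  [[0,0,-1],0],
  [[0,0,-1],0],
], fingers=12, squeeze=20)

```text
time: 4.3
tool_pos: [499.7, -163.4, 139.0]
tcp_rot: [180.0, -0.0, 23.4]
ft_force: [-0.8, 0.5, 3.6]
finger_gap: 16.0
```

```bash
cat > s.py <<'E'
from bench import r
import numpy as np
np.set_printoptions(precision=2,suppress=True)
s=r.sense();print(s["time"],s["tool_pos"],s["tcp_rot"],s["ft_force"],s["wrist_torque"],s["finger_gap"],s["joint_pos"][5])
E
python3 s.py
```

```text
4.3 [ 499.71 -163.4   138.95] [179.98  -0.02  23.43] [-0.79  0.51  3.55] [ 0.04  0.06 -0.01] 16.035996678903825 42.87136091044769
```

Call:
drive_tool([
  [[0,0,0],0],
  [[0,0,0],0],
  [[0,0,0],0],
  [[0,0,-0.5],0],
  [[0,0,-1],0],
  [[0,0,-1],0],
  [[0,0,-1],0],
  [[0,0,-1],0],
], fingers=8, squeeze=70)

```text
time: 4.97
tool_pos: [499.7, -163.4, 137.9]
tcp_rot: [180.0, -0.0, 23.4]
ft_force: [0.8, -0.7, 4.5]
finger_gap: 14.7
```

```bash
python3 s.py
```

```text
4.9667 [ 499.7  -163.42  137.95] [179.98  -0.02  23.43] [ 0.8  -0.74  4.52] [ 0.   -0.09  0.  ] 14.711208253413782 42.870031543195346
```

Call:
drive_tool([
  [[0,0,-0.3],0],
  [[0,0,-0.6],0],
  [[0,0,-0.9],0],
  [[0,0,-1.2],0],
  [[0,0,-1.6],0],
  [[0,0,-1.6],0],
  [[0,0,-1.6],0],
  [[0,0,-1.6],0],
])

```text
time: 5.63
tool_pos: [499.7, -163.4, 136.5]
tcp_rot: [180.0, -0.0, 23.4]
ft_force: [-1.0, 0.7, 7.0]
finger_gap: 14.8
```

Call:
drive_tool([
  [[0,0,-0.2],0],
  [[0,0,-0.4],0],
  [[0,0,-0.5],0],
  [[0,0,-0.5],0],
  [[0,0,-0.5],0],
  [[0,0,-0.5],0],
  [[0,0,-0.5],0],
  [[0,0,-0.5],0],
])

```text
time: 6.3
tool_pos: [499.7, -163.4, 136.1]
tcp_rot: [180.0, -0.0, 23.4]
ft_force: [-0.7, 0.0, 7.3]
finger_gap: 14.7
```

Call:
drive_tool([
  [[0,0,-0.2],0],
  [[0,0,-0.4],0],
  [[0,0,-0.5],0],
  [[0,0,-0.5],0],
  [[0,0,-0.5],0],
  [[0,0,-0.5],0],
  [[0,0,-0.5],0],
  [[0,0,-0.5],0],
])

```text
time: 6.97
tool_pos: [499.7, -163.4, 135.6]
tcp_rot: [180.0, -0.0, 23.4]
ft_force: [-0.8, 0.3, 7.5]
finger_gap: 14.2
```

Call:
drive_tool([
  [[0,0,-0.2],0],
  [[0,0,-0.4],0],
  [[0,0,-0.5],0],
  [[0,0,-0.5],0],
  [[0,0,-0.5],0],
  [[0,0,-0.5],0],
  [[0,0,-0.5],0],
  [[0,0,-0.5],0],
])

```text
time: 7.63
tool_pos: [499.8, -163.4, 135.3]
tcp_rot: [180.0, -0.0, 23.4]
ft_force: [-1.6, 0.5, 8.9]
finger_gap: 14.6
```

Call:
drive_tool([
  [[0,0,-0.2],0],
  [[0,0,-0.4],0],
  [[0,0,-0.4],0],
  [[0,0,-0.4],0],
  [[0,0,-0.4],0],
  [[0,0,-0.4],0],
  [[0,0,-0.4],0],
  [[0,0,-0.4],0],
])

```text
time: 8.3
tool_pos: [499.8, -163.4, 135.1]
tcp_rot: [180.0, -0.0, 23.4]
ft_force: [-2.2, 1.3, 11.0]
finger_gap: 14.6
```

Call:
drive_tool([
  [[0,0,-0.2],0],
  [[0,0,-0.4],0],
  [[0,0,-0.5],0],
  [[0,0,-0.5],0],
  [[0,0,-0.5],0],
  [[0,0,-0.5],0],
  [[0,0,-0.5],0],
  [[0,0,-0.5],0],
])

```text
time: 8.97
tool_pos: [499.8, -163.5, 135.1]
tcp_rot: [180.0, -0.0, 23.4]
ft_force: [-4.0, 1.8, 13.1]
finger_gap: 14.8
```

```bash
python3 s.py
```

```text
8.9667 [ 499.84 -163.48  135.08] [179.96  -0.03  23.43] [-3.98  1.84 13.1 ] [ 0.33  0.74 -0.01] 14.794425909966188 42.87225462455247
```

Call:
drive_tool([
  [[-0.2,0.1,-0.2],0],
  [[-0.4,0.2,-0.4],0],
  [[-0.6,0.3,-0.6],0],
  [[-0.6,0.3,-0.8],0],
  [[-0.6,0.3,-1.0],0],
  [[-0.6,0.3,-1.1],0],
  [[-0.6,0.3,-1.1],0],
  [[-0.6,0.3,-1.1],0],
])

```text
time: 9.63
tool_pos: [499.8, -163.4, 134.9]
tcp_rot: [179.9, -0.1, 23.4]
ft_force: [-3.9, 1.1, 18.6]
finger_gap: 14.7
```

Call:
drive_tool([
  [[-0.2,0,0],1],
  [[-0.4,0.1,0],3],
  [[-0.4,0.1,0],5],
  [[-0.4,0.1,0],7],
  [[-0.4,0.1,0],8],
  [[-0.4,0.1,0],8],
  [[-0.4,0.1,0],8],
  [[-0.4,0.1,0],8],
])

```text
time: 10.3
tool_pos: [500.1, -163.5, 135.0]
tcp_rot: [179.8, -0.1, 31.4]
ft_force: [-0.3, 0.1, 15.6]
finger_gap: 14.9
```

```bash
python3 s.py
```

```text
10.3 [ 500.11 -163.5   135.02] [179.82  -0.14  31.43] [-0.25  0.05 15.57] [0.26 0.23 0.01] 14.891456747538465 34.86744274745141
```

Call:
drive_tool([
  [[0,0,-0.2],0],
  [[0,0,-0.4],0],
  [[0,0,-0.6],2],
  [[0,0,-0.6],4],
  [[0,0,-0.6],6],
  [[0,0,-0.6],8],
  [[0,0,-0.6],8],
  [[0,0,-0.6],8],
])

```text
time: 10.97
tool_pos: [500.5, -163.6, 134.9]
tcp_rot: [179.8, -0.1, 39.5]
ft_force: [-0.3, 0.8, 18.8]
finger_gap: 14.4
```

```bash
python3 s.py
```

```text
10.9667 [ 500.49 -163.61  134.93] [179.75  -0.14  39.45] [-0.26  0.77 18.82] [0.3  0.28 0.06] 14.42382686773321 26.8495516630188
```

Call:
drive_tool([
  [[0,0,0],2],
  [[0,0,0],4],
  [[0,0,0],6],
  [[0,0,0],8],
  [[0,0,0],10],
  [[0,0,0],12],
  [[0,0,0],12],
  [[0,0,0],12],
])

```text
time: 11.63
tool_pos: [500.6, -163.6, 135.0]
tcp_rot: [179.7, -0.1, 51.5]
ft_force: [0.5, 1.5, 18.3]
finger_gap: 14.8
```

```bash
python3 s.py
```

```text
11.6333 [ 500.58 -163.59  134.97] [179.72  -0.1   51.45] [ 0.47  1.52 18.25] [0.29 0.17 0.03] 14.750008171032082 14.84849065642922
```

Call:
drive_tool([
  [[0,0.1,0],2],
  [[0,0.1,0],5],
  [[0,0.2,-0.1],8],
  [[0,0.2,-0.1],11],
  [[0,0.2,-0.1],14],
  [[0,0.2,-0.1],16],
  [[0,0.2,-0.1],16],
  [[0,0.2,-0.1],16],
])

```text
time: 12.3
tool_pos: [500.5, -163.3, 134.9]
tcp_rot: [179.7, -0.0, 67.5]
ft_force: [-0.4, 2.1, 19.7]
finger_gap: 14.9
```

```bash
python3 s.py
```

```text
12.3 [ 500.5  -163.27  134.9 ] [179.72  -0.02  67.45] [-0.41  2.13 19.7 ] [0.37 0.32 0.09] 14.930768442877852 -1.1267580224850033
```

Call:
drive_tool([
  [[0,0.1,0.1],3],
  [[0,0.2,0.2],6],
  [[0,0.2,0.2],9],
  [[0,0.2,0.2],12],
  [[0,0.2,0.2],15],
  [[0,0.2,0.2],18],
  [[0,0.2,0.2],18],
  [[0,0.2,0.2],18],
])

```text
time: 12.97
tool_pos: [500.4, -163.1, 134.9]
tcp_rot: [179.7, 0.1, 85.5]
ft_force: [-1.0, 2.0, 18.9]
finger_gap: 14.8
```

```bash
python3 s.py;  python3 - <<'E'
from bench import r
import cv2,numpy as np
a=r.snapshot("top")["pixels"][225:305,350:430,::-1];d=r.snapshot("wrist");w=d["pixels"][:,:,::-1]
cv2.imwrite("pics/w3.png",w);cv2.imwrite("pics/t3.png",cv2.resize(a,None,fx=6,fy=6))
E
```

```text
12.9667 [ 500.35 -163.08  134.94] [179.74   0.06  85.46] [-1.01  1.97 18.85] [0.34 0.33 0.1 ] 14.7688930742732 -19.116200054792827
```

View pics/w3.png

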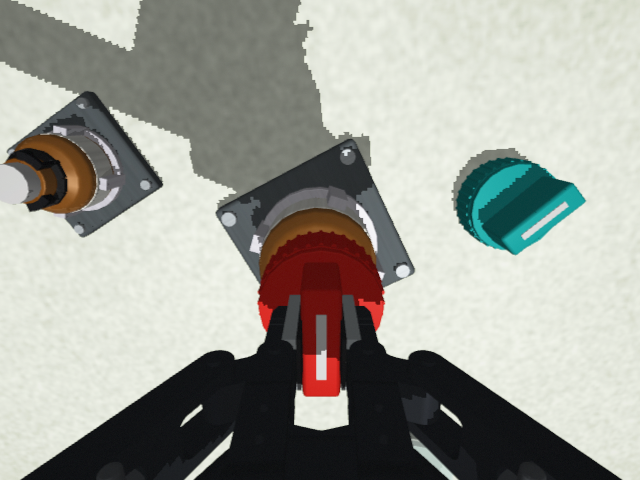

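The cap has turned with the gripper: the bar at u≈321 is upright in the frame, and the holder is rotated about 62°. Lifting in small steps.

Call:
drive_tool([
  [[0,0,0.5],0],
  [[0,0,1],0],
  [[0,0,1.5],0],
  [[0,0,2],0],
  [[0,0,2.5],0],
  [[0,0,3],0],
  [[0,0,3.5],0],
  [[0,0,3.5],0],
])

```text
time: 13.73
tool_pos: [499.8, -162.9, 136.8]
tcp_rot: [179.8, 0.0, 85.4]
ft_force: [3.5, -0.5, 6.0]
finger_gap: 14.8
```

Call:
drive_tool([
  [[0,0,0.4],0],
  [[0,0,0.8],0],
  [[0,0,1.2],0],
  [[0,0,1.6],0],
  [[0,0,2.0],0],
  [[0,0,2.4],0],
  [[0,0,2.8],0],
  [[0,0,3],0],
])

```text
time: 14.4
tool_pos: [498.6, -162.6, 138.7]
tcp_rot: [180.0, 0.0, 85.4]
ft_force: [2.1, -1.1, 4.5]
finger_gap: 14.9
```

Call:
drive_tool([
  [[0.2,-0.1,0.3],0],
  [[0.4,-0.2,0.6],0],
  [[0.6,-0.3,0.9],0],
  [[0.7,-0.4,1.2],0],
  [[0.7,-0.4,1.5],0],
  [[0.7,-0.4,1.8],0],
  [[0.7,-0.4,2],0],
  [[0.7,-0.4,2],0],
])

```text
time: 15.07
tool_pos: [498.8, -162.7, 140.3]
tcp_rot: [-179.9, -0.0, 85.4]
ft_force: [-0.1, 0.4, 2.5]
finger_gap: 14.5
```

Call:
drive_tool([
  [[0,0,0.3],0],
  [[0,0,0.6],0],
  [[0,0,0.9],0],
  [[0,0,1.2],0],
  [[0,0,1.5],0],
  [[0,0,1.8],0],
  [[0,0,2],0],
  [[0,0,2],0],
])

```text
time: 15.73
tool_pos: [499.2, -163.0, 142.6]
tcp_rot: [180.0, 0.0, 85.4]
ft_force: [0.7, 0.3, -0.8]
finger_gap: 14.7
```

Call:
drive_tool([
  [[0,0,0.5],0],
  [[0,0,1],0],
  [[0,0,2],0],
  [[0,0,3],0],
  [[0,0,4],0],
  [[0,0,5],0],
  [[0,0,6],0],
  [[0,0,6],0],
])

```text
time: 16.4
tool_pos: [499.4, -163.0, 149.0]
tcp_rot: [180.0, 0.0, 85.4]
ft_force: [-0.3, -0.1, -0.1]
finger_gap: 14.4
```

```bash
python3 s.py
```

```text
16.4 [ 499.38 -163.    149.02] [179.98   0.01  85.43] [-0.34 -0.11 -0.08] [0.04 0.04 0.03] 14.416064908197505 -19.102268327404747
```

Call:
drive_tool([
  [[0,0,2],0],
  [[0,0,5],0],
  [[0,0,9],0],
  [[0,0,15],0],
  [[0,0,23],0],
  [[0,0,32],0],
  [[0,0,42],0],
  [[0,0,50],0],
])

```text
time: 17.07
tool_pos: [499.7, -163.1, 200.6]
tcp_rot: [179.9, 0.0, 85.4]
ft_force: [-0.2, -0.7, -0.4]
finger_gap: 14.6
```

```bash
python3 s.py;  python3 - <<'E'
from bench import r
import cv2,numpy as np
d=r.snapshot("wrist");cv2.imwrite("pics/w4.png",d["pixels"][:,:,::-1])
d=r.snapshot("scene");cv2.imwrite("pics/s4.png",d["pixels"][:,:,::-1])
cv2.imwrite("pics/s4c.png",cv2.resize(d["pixels"][:,:,::-1][80:330,180:440],None,fx=2.3,fy=2.3))
E
```

```text
17.0667 [ 499.67 -163.1   200.56] [179.92   0.03  85.43] [-0.25 -0.73 -0.37] [ 0.01 -0.02 -0.  ] 14.621566620504185 -19.10279573790036
```

View pics/s4c.png

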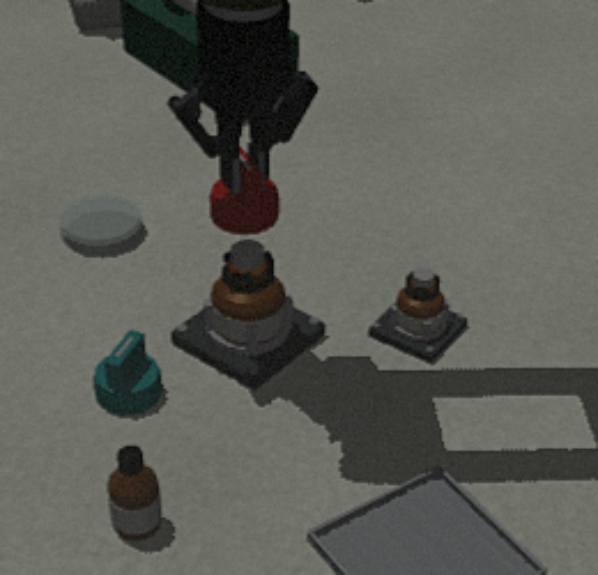

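View pics/w4.png

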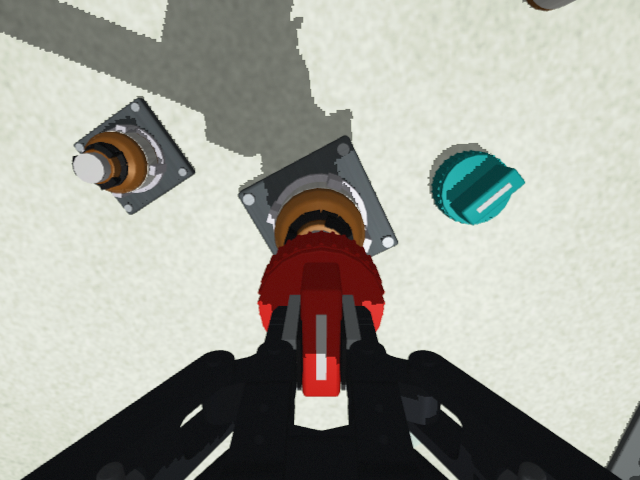

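Call:
drive_tool([
  [[0,12,2],0],
  [[0,40,2],0],
  [[-1,76,2],0],
  [[-2,114,2],0],
  [[-3,152,0],0],
  [[-4,190,0],0],
  [[-5,222,0],0],
  [[-5,240,0],0],
])

```text
time: 17.83
tool_pos: [493.0, 80.9, 198.2]
tcp_rot: [-179.9, -0.1, 85.6]
ft_force: [-0.0, 0.2, 0.1]
finger_gap: 14.6
```

```bash
python3 s.py;  python3 - <<'E'
from bench import r
from h import *
d=r.snapshot("wrist");cv2.imwrite("pics/w5.png",d["pixels"][:,:,::-1]);print(d["xyz"],d["orientation"])
# tray line fit in top0/scene0: gradient-based via local threshold
for n,c0 in(("top",(252,278)),("scene",(365,322))):
    g=cv2.imread(f"pics/{n}0.png");lab=cv2.cvtColor(g,cv2.COLOR_BGR2LAB).astype(int)
    # tray is bluish gray vs yellowish bench
    m=((lab[...,2]-128)<1).astype(np.uint8) if 1 else None
    m=cv2.medianBlur(m*255,5)
    k,l,st,ce=cv2.connectedComponentsWithStats(m)
    i=l[c0[1],c0[0]];print(n,lab[c0[1],c0[0]],lab[c0[1]+50,c0[0]-60],i,st[i],ce[i])
    if i:
        cs,_=cv2.findContours((l==i).astype(np.uint8),cv2.RETR_EXTERNAL,cv2.CHAIN_APPROX_NONE)
        c=max(cs,key=cv2.contourArea);ap=cv2.approxPolyDP(c,10,True)[:,0];print(ap)
        P=[pt(n,*p,12) for p in ap];print(np.round(P,1),np.mean(P,0))
E
```

```text
17.8333 [492.98  80.89 198.16] [-179.93   -0.06   85.55] [-0.01  0.22  0.14] [-0.01 -0.    0.03] 14.555973015902811 7.8204529352567835
[499.7077672  165.11153215 317.82298787] [ 1.61199836e+02  9.48588218e-02 -4.42020851e+00]
top [114 128 125] [137 126 133] 101 [ 219  244   68   69 3825] [251.83320261 277.69882353]
[[277 244]
 [219 253]
 [225 311]
 [286 302]]
[[568.2  93.3  12. ]
 [552.  225.2  12. ]
 [420.2 211.9  12. ]
 [435.6  75.9  12. ]] [493.99589999 151.59270268  12.        ]
scene [ 90 124 129] [110 125 133] 53 [ 314  284  103   80 4400] [364.65568182 322.75954545]
[[372 284]
 [314 313]
 [356 363]
 [416 329]]
[[432.9  82.5  12. ]
 [572.6  95.   12. ]
 [561.8 227.8  12. ]
 [423.4 216.   12. ]] [497.67761198 155.32858728  12.        ]
```

View pics/w5.png

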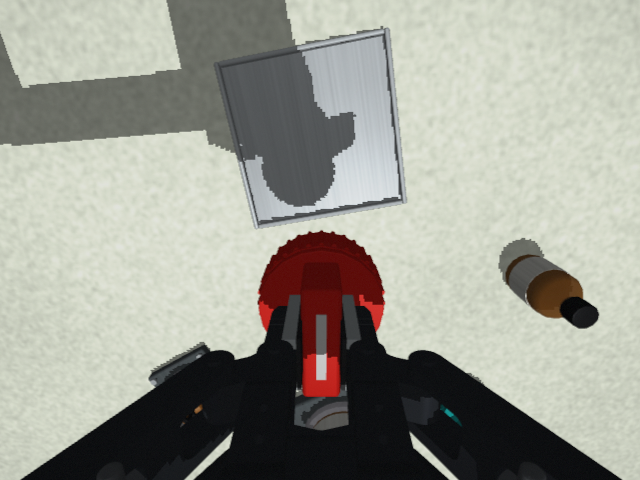

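```bash
python3 - <<'E'
from h import *
c=(350.48461008,320.87575888,241.32333018,[499.7077672,165.11153215,317.82298787],[161.199836,.0948588218,-4.42020851])
P=[pt(0,*p,12,c) for p in((217,64),(388,28),(406,202),(257,227))];print(np.round(P,1),np.mean(P,0))
E
```

```text
[[421.1 214.5  12. ]
 [555.5 228.9  12. ]
 [569.3  92.3  12. ]
 [434.3  79.5  12. ]] [495.06251793 153.82080076  12.        ]
```

Call:
drive_tool([
  [[0,10,0],0],
  [[0,30,0],0],
  [[0.5,52,0],0],
  [[0.5,68,-8],0],
  [[0.5,76,-22],0],
  [[0.5,76,-40],0],
  [[0.5,76,-58],0],
  [[0.5,76,-72],0],
])

```text
time: 18.55
tool_pos: [493.9, 153.0, 124.9]
tcp_rot: [-179.9, 0.0, 85.4]
ft_force: [0.1, -0.4, -1.1]
finger_gap: 14.8
```

Call:
drive_tool([
  [[0,0,-12],0],
  [[0,0,-24],0],
  [[0,0,-35],0],
  [[0,0,-44],0],
  [[0,0,-50],0],
  [[0,0,-54],0],
  [[0,0,-56],0],
  [[0,0,-56],0],
])

```text
time: 19.22
tool_pos: [494.8, 153.1, 70.6]
tcp_rot: [-180.0, 0.0, 85.4]
ft_force: [0.1, -0.3, 0.0]
finger_gap: 15.1
```

```bash
python3 s.py;  python3 - <<'E'
from bench import r
from h import *
d=r.snapshot("wrist");cv2.imwrite("pics/w6.png",d["pixels"][:,:,::-1]);print(d["xyz"],d["orientation"])
d=r.snapshot("scene");cv2.imwrite("pics/s6c.png",cv2.resize(d["pixels"][:,:,::-1][220:380,280:440],None,fx=3.5,fy=3.5))
E
```

```text
19.2167 [494.76 153.06  70.56] [-179.99    0.     85.43] [ 0.06 -0.3   0.  ] [0.04 0.02 0.05] 15.06080943481555 16.085996313155366
[501.53690898 237.38736402 190.11181161] [ 1.61131936e+02  3.28284311e-02 -4.54726165e+00]
```

View pics/w6.png

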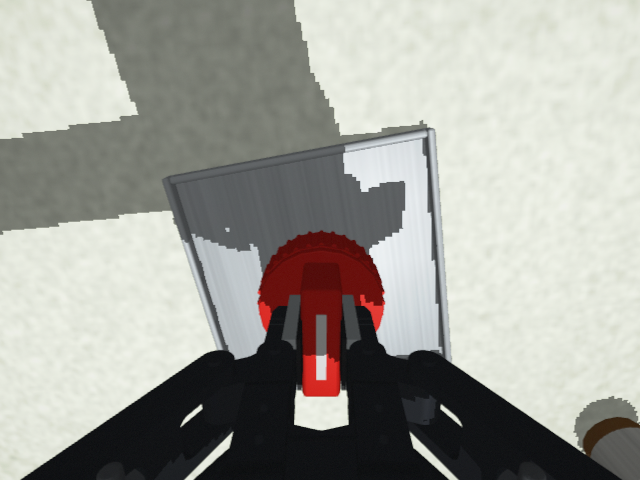

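View pics/s6c.png

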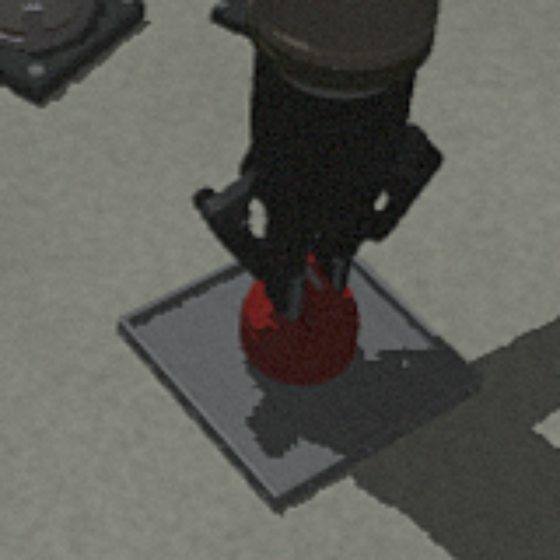

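Call:
drive_tool([
  [[0,0,-2],0],
  [[0,0,-4],0],
  [[0,0,-6],0],
  [[0,0,-8],0],
  [[0,0,-10],0],
  [[0,0,-11],0],
  [[0,0,-12],0],
  [[0,0,-12],0],
])

```text
time: 19.98
tool_pos: [494.5, 153.0, 58.4]
tcp_rot: [-180.0, 0.0, 85.4]
ft_force: [0.5, -0.0, -0.4]
finger_gap: 15.0
```

Call:
drive_tool([
  [[0,0,-0.2],0],
  [[0,0,-0.4],0],
  [[0,0,-0.6],0],
  [[0,0,-0.8],0],
  [[0,0,-0.8],0],
  [[0,0,-0.8],0],
  [[0,0,-0.8],0],
  [[0,0,-0.8],0],
])

```text
time: 20.65
tool_pos: [494.8, 153.1, 57.9]
tcp_rot: [180.0, -0.0, 85.4]
ft_force: [0.0, -0.1, -0.7]
finger_gap: 14.8
```

Call:
drive_tool([
  [[0,0,-0.2],0],
  [[0,0,-0.4],0],
  [[0,0,-0.6],0],
  [[0,0,-0.6],0],
  [[0,0,-0.6],0],
  [[0,0,-0.6],0],
  [[0,0,-0.6],0],
  [[0,0,-0.6],0],
])

```text
time: 21.32
tool_pos: [494.8, 153.1, 57.6]
tcp_rot: [180.0, -0.0, 85.4]
ft_force: [-2.1, -0.4, 5.4]
finger_gap: 14.8
```

Call:
drive_tool([
  [[0,0,-0.2],0],
  [[0,0,-0.4],0],
  [[0,0,-0.6],0],
  [[0,0,-0.6],0],
  [[0,0,-0.6],0],
  [[0,0,-0.6],0],
  [[0,0,-0.6],0],
  [[0,0,-0.6],0],
])

```text
time: 21.98
tool_pos: [494.9, 153.1, 57.6]
tcp_rot: [180.0, 0.0, 85.4]
ft_force: [-5.8, -1.7, 11.5]
finger_gap: 15.0
```

Call:
drive_tool([
  [[0,0,0.3],0],
  [[0,0,0.6],0],
  [[0,0,0.9],0],
  [[0,0,0.9],0],
  [[0,0,0.9],0],
  [[0,0,0.9],0],
  [[0,0,0.9],0],
  [[0,0,0.9],0],
], squeeze=30)

```text
time: 22.65
tool_pos: [494.8, 153.1, 57.6]
tcp_rot: [180.0, -0.0, 85.4]
ft_force: [-0.7, -0.5, 3.3]
finger_gap: 14.9
```

Call:
drive_tool([
  [[0,0,0],0],
  [[0,0,0],0],
  [[0,0,0],0],
  [[0,0,0],0],
  [[0,0,0],0],
  [[0,0,0],0],
  [[0,0,0],0],
  [[0,0,0],0],
], fingers=22)

```text
time: 23.32
tool_pos: [494.7, 153.1, 57.6]
tcp_rot: [-180.0, 0.0, 85.4]
ft_force: [0.5, 0.6, -0.4]
finger_gap: 21.9
```

Call:
drive_tool([
  [[0,0,0],0],
  [[0,0,0],0],
  [[0,0,0],0],
  [[0,0,0.5],0],
  [[0,0,1],0],
  [[0,0,1.5],0],
  [[0,0,2],0],
  [[0,0,3],0],
], fingers=36)

```text
time: 23.98
tool_pos: [494.7, 153.1, 60.6]
tcp_rot: [-180.0, 0.0, 85.4]
ft_force: [-0.0, -1.0, -0.3]
finger_gap: 36.4
```

```bash
python3 s.py;  python3 - <<'E'
from bench import r
from h import *
d=r.snapshot("wrist");cv2.imwrite("pics/w7.png",d["pixels"][:,:,::-1])
E
```

```text
23.9833 [494.69 153.06  60.62] [-179.99    0.     85.43] [-0.01 -0.95 -0.29] [0.02 0.   0.04] 36.35553512082291 16.086713576857747
```

View pics/w7.png

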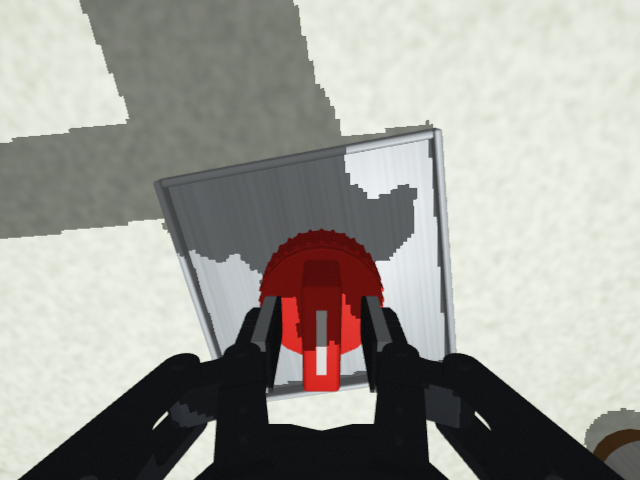

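The cap stands free between the open pads: bar at u 303–341, pads at about u 280 and u 362. Retreating upward.

Call:
drive_tool([
  [[0,0,3],0],
  [[0,0,8],0],
  [[0,0,16],0],
  [[0,0,28],0],
  [[0,0,45],0],
  [[0,0,65],0],
  [[0,0,85],0],
  [[0,0,95],0],
])

```text
time: 24.7
tool_pos: [496.3, 153.4, 159.7]
tcp_rot: [179.7, -0.1, 85.4]
ft_force: [0.5, 0.6, -0.1]
finger_gap: 36.0
```

Call:
drive_tool([
  [[-10,0,10],0],
  [[-25,0,25],0],
  [[-45,0,40],0],
  [[-65,0,55],0],
  [[-80,0,70],0],
  [[-90,0,80],0],
  [[-95,0,90],0],
  [[-95,0,90],0],
])

```text
time: 25.37
tool_pos: [400.3, 153.4, 248.5]
tcp_rot: [179.8, -0.1, 85.5]
ft_force: [0.0, -1.4, 0.1]
finger_gap: 35.9
```

```bash
python3 s.py;  python3 - <<'E'
from bench import r
from h import *
np.set_printoptions(precision=1,suppress=True)
for n in("wrist","scene","top"):
    d=r.snapshot(n);im=d["pixels"][:,:,::-1];cv2.imwrite(f"pics/{n}9.png",im)
    if n=="wrist":
        try:
            st,w,rect,f=stripe(d);print(st,w,rect,pt(0,*rect[0],61,cam(d)))
        except Exception as e:print(e)
        print(cam(d))
a=cv2.imread("pics/top9.png")[230:320,205:295];b=cv2.imread("pics/scene9.png")[250:380,300:430]
cv2.imwrite("pics/f9.png",np.hstack([cv2.resize(a,(400,400)),cv2.resize(b,(400,400))]))
E
```

```text
25.3667 [400.27 153.43 248.46] [179.76  -0.08  85.46] [ 0.04 -1.4   0.14] [-0.05  0.02  0.01] 35.942546329554936 18.654687690564394
[ 381  170   65   68 3070] [421 196   8  33 161] ((424.39044189453125, 212.0410919189453), (4.867842674255371, 32.4522819519043), 6.009006023406982) [494.5 153.7  61. ]
(np.float64(350.48461008161894), np.float64(320.8757588829761), np.float64(241.32333017844346), array([406.5, 237.6, 368.1]), array([161.2,  -0.2,  -4.5]))
```

View pics/f9.png

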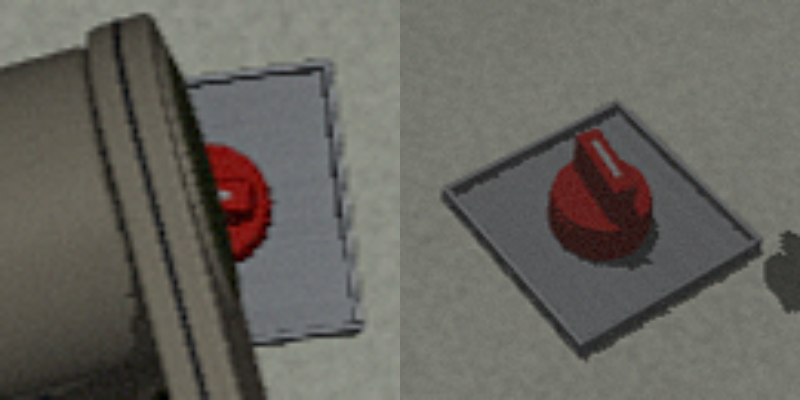

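View pics/wrist9.png

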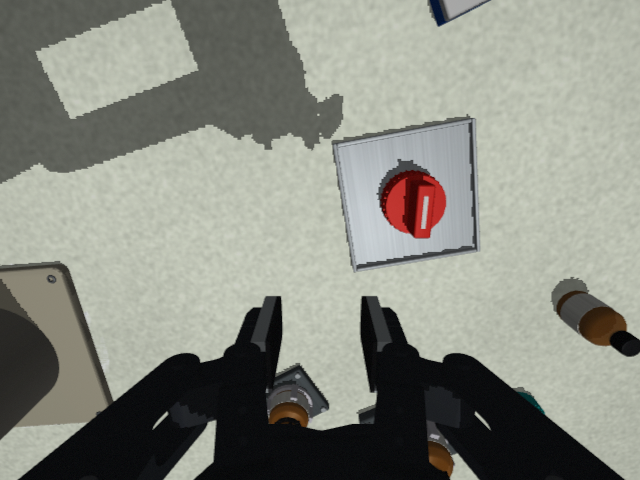

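View pics/scene9.png

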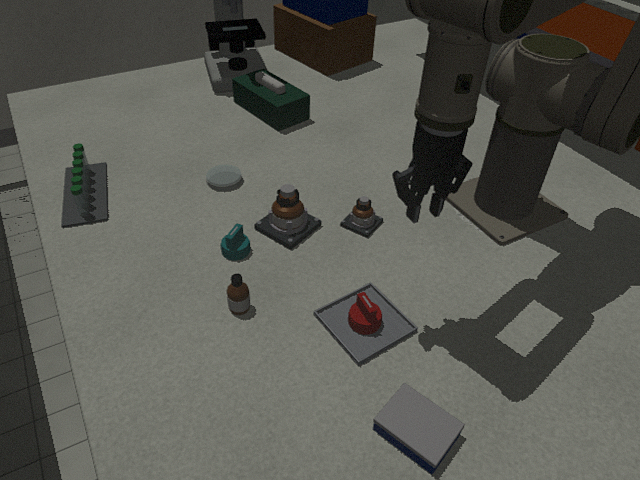

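The cap stands upright in the tray at wrist pixel (413,203), and the bystanders have not moved in the scene view. I'll check the centring within this one view, let the arm settle, then hand in.

Call:
drive_tool([
  [[0,0,0],0],
  [[0,0,0],0],
  [[0,0,0],0],
  [[0,0,0],0],
  [[0,0,0],0],
  [[0,0,0],0],
  [[0,0,0],0],
  [[0,0,0],0],
])

```text
time: 26.18
tool_pos: [399.8, 153.1, 245.6]
tcp_rot: [180.0, 0.0, 85.4]
ft_force: [0.1, -0.4, -0.1]
finger_gap: 36.0
```

```bash
python3 - <<'E'
from h import *
from bench import r
c=(350.48,320.876,241.323,[406.5,237.6,368.1],[161.2,-.2,-4.5])
P=[pt(0,*p,12,c) for p in((333,143),(475,118),(480,249),(355,271))];print(np.round(P,1),np.mean(P,0))
s0=cv2.imread("pics/scene0.png").astype(int)
d=r.snapshot("scene");s=d["pixels"][:,:,::-1].astype(int)
for n,(x,y) in dict(dropper=(238,295),box=(418,425),petri=(224,178)).items():
    print(n,np.abs(s-s0)[y-30:y+30,x-30:x+30].mean())
t=r.sense();print(t["time"],t["tool_pos"],t["qd"].max())
E
```

```text
[[418.1 217.2  12. ]
 [555.5 229.5  12. ]
 [569.4  94.2  12. ]
 [433.1  79.1  12. ]] [494.00869885 154.98612642  12.        ]
dropper 10.403055555555556
box 10.354722222222222
petri 11.312592592592592
26.2333 [399.75683609 153.08200567 245.63029945] 0.13900045295443267
```

```bash
python3 -c "
from bench import r
print(r.hand_in())"
```

```text
the job is handed in; nothing more can be done
None
```

The jar is open, and the red cap stands upright, open side down, near the middle of the steel tray. I handed the job in at about 26 s.

- **Opening:** I pressed the cap onto its stop, about 4 mm down. I turned it 62° anticlockwise at 15.6–19.7 N down, partly below 17 N for the first 8–10°. The side load I read was never more than about 4.4 N, so the highest load was about 20 N. Forces are only reported at the end of each call, so brief peaks between readings would not show. The cap then came straight up.
- **Placing:** I lowered the cap until it touched the tray, pressing with up to about 13 N before easing off to about 3 N. I then opened the fingers and raised the arm clear.
- **Centring:** The last wrist picture puts the cap's bar at (494.5, 153.7) and the tray centre at (494.0, 155.0), so it is within about 1–2 mm. The other views put the tray centre at (494.0, 151.6) from the top camera and (497.7, 155.3) from the scene camera. The scene outline is probably off because it includes the tray's side walls.
- **Bystanders:** The bottle, slide box and petri dish look unmoved in the before and after scene pictures. The pixel differences were about 10–11 grey levels at all three, which I took as image noise without checking it against a background patch.

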